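# Dump the bushings from a drop-bottom bin

## Robot

A 6-joint arm with a two-finger parallel gripper is mounted at the origin on the work surface. World frame = base frame: x ahead of the robot, y to its left, z up, the work surface at z = 0. Lengths are in m, angles in rad, forces in N, time in s.
With the tool pointing down it reaches from about 0.375 to 0.975 m from the base axis. Payload 3.8 kg.
Tool frame: the origin (TCP) lies on the centre line of the jaws, within the pads' length; the fingertips stand 14 mm ahead of it and the grasp point (between the pads) lies 5 mm behind it (bot.finger_overhang is the distance from the TCP to the fingertips, in m); y points along the fingers, x is the direction in which the jaws open and shut, and the axes are right-handed (so a half turn about y gives the same grasp; the last joint's range is limited). The gripper opens to 85 mm and grips with 20 to 120 N. Pads are 22 mm wide; open, the fingers measure 114 mm over their backs; the gripper's body (76 mm by 85 mm) begins 54 mm behind the grasp point. The pads swing forward as they close: fully open they stand 13 mm farther back than shut.
Start: joints at [1.072, 0.264, 1.604, -0, 1.274, -0.037], TCP at [0.301, 0.604, 0.245] pointing down, gripper open.
Joint ranges: [-2.63, 2.63], [-0.94, 2.18], [0.31, 2.57], [-1.31, 4.45], [0, 2.66], [-2.55, 2.55]. Speed limits (rad/s): [2.57, 2.57, 3.14, 3.14, 3.14, 3.14].

## Interface

Orientations are given as a rotation vector (axis times angle).
In Python, from workcell import readout, read_camera, bot, spotter gives the robot as it stands.
- The arm moves only by the tool jog_arm, never from a script. Its argument "increments" is a list of rows, each a list of 7 numbers: the shift along the tool's x, y, z in m, then the turn, a rotation vector about the tool's x, y, z in rad, then the opening, from 0 (shut) to 1 (fully open). A call has 1 to 10 rows; each row shifts and turns the pose as measured when the row begins, along the tool's axes as they then stand; what a row does not reach is not made up. A row lasts 1/8 s, in which the tool goes at most 62.5 mm and 10.7 degrees, less where a joint would pass 70% of its speed; a pose out of reach is approached as far as the arm can. A call with a gripper value outside its range is refused whole. The fingers move at their own pace and stop on an object; "force" is the grip in N (left out, the last holds). Time passes only in rows, so rows that do not move let the fingers close. It gives the time, the measured TCP pose, the force and the opening at its end, in the units of the state.
- readout.read_state(): the state, without advancing time (a new reading comes with each control period).
- read_camera(name): name is "scene" or "top" or "wrist"; returns a dict with "img" (480x640x3 uint8, blue, green, red), "range_z" (480x640 float32, m along the optical axis (not along the pixel's ray), 0 where there is no reading), "fx", "fy", "cx", "cy" (pixels), "world_from_camera" (4x4, takes a point from camera to world coordinates). Camera axes: x right, y down, z forward; pixel columns grow to the right and rows downward; lengths in m; the calibration is good to about 2 mm. The wrist camera is an equidistant fisheye: a pixel r from the principal point sees the ray r / f radians off the axis. A picture is of the moment at which its call begins.
- bot.finish_job(): hands the job in, once; it reports no verdict.
Trained networks look in a picture, given as the dict that the camera call returned (one of the last four; its "shot" number tells which), for a name from the list of things; names that differ only in an ending like _2 or _b are one class to them, and where a whole thing is asked for, a point or a joint stands for the part that bears it (a point fixed in the world has none). Each returns a list of dicts, best first, with "p" (0 to 1); they miss things now and then, are a little off and sometimes report something else, mostly with a low value. They report only what shows in the picture. A call takes as long as a camera call. They do not tell look-alikes from the thing itself.
- spotter.masks_of(picture, thing): "mask" (480x640 bool, what is visible of it) and "location" ([column, row] in pixels, amid what is visible of it).
- spotter.spot_point(picture, thing): "location" ([column, row] in pixels: a listed point, or the origin of a listed thing).
The state is a dict: "time": time; "q": joint angles; "joint_vel": joint speeds; "joint_torque": joint torques, N m; "tool_pos": TCP position; "tcp_rot": TCP orientation; "wrist_force": force on the tool from outside, world axes, zero at the start; "torque": the same for the moment, N m; "width": opening from 0.0 (shut) to 1.0 (fully open).
Only numpy, scipy, OpenCV 4.12 (cv2) and the standard library are available. Lean on these libraries where they do the work, as an engineer would, in place of code of your own. Each camera call takes 0.05 s, during which the arm holds its last target. There are 200 camera calls.

## Task

Two drop-bottom parts bins stand on the bench, each over its own tray. Release the latch of the bin that holds the two steel bushings (thick plain rings) by pushing its T-shaped handle in over the bin, so that its floor swings open and both bushings drop into the tray below and lie there. Leave the other bin, which holds the bolts, shut.

Things in the scene. Friction and masses are not known exactly. Their poses are not given: they have to be found in the camera images.
- bin: Grey steel bin holding the bushings, one fixed unit with its tray. Origin on the bench under its centre, z up, +x to the latch side. Open box 130 (x) by 140 (y), walls 4, from 171 to 246 above the bench, on four posts. Hinged floor, top at 170: hinge at x -63, free edge at +68 held by the latch. Tray below: 200 by 138 outside, centre x +15, walls 4 thick, 45 high. All mm.
- bin_handle (a point): Centre of that bin's latch handle: a steel bar 14 mm thick, 44 mm long along y, on an upright arm 6 by 20 mm pivoted 75 mm below it. Latched: x +85, y 0, z 310 mm in the bin's frame; axes as the bin's, tilting with the arm. Push it to -x, in over the box (2 to 6 N): the floor drops after about 11 mm, the bar stops at about 39 mm; a spring returns it when let go.
- bin_floor (a joint): Angle of the floor flap of the bushings' bin: 0 shut (level), grows as it swings down, 1.0 rad fully open. It falls open of itself when unlatched and stays open by its weight.
- bush_a: Plain steel bushing (ring), 40 mm outside, 22 mm bore, 28 mm high, about 110 g, standing on end on the floor of its bin. Origin at the centre of its underside, z along its axis.
- bush_b: Second bushing, same as the first, in the same bin.
- other_lip (a point): Middle of the free edge of the floor of the other bin: an identical unit that holds two hexagon bolts and must stay shut. It lies at x +68, y 0, z 168 mm in that bin's frame (laid out as bin); its x axis points to that bin's latch side.
Not all that is in view belongs to the job. Leave any pink look-alike of the bush_a alone. Leave any yellow look-alike of the bush_b alone.

How it is judged:
By the outcome, as a careful person would: the job done as asked, in the order asked, and still so for the second after the job is handed in, with the robot touching nothing.
It also fails if it takes over 32 s, if anything falls off the work surface, if the arm or the gripper's body presses on something with over 40 N, if the wrist force passes 120 N, or if a joint passes its speed limit or range.

## Working session

There is one attempt and no reset: what is moved stays moved. The work goes in short steps, Python scripts to look and compute and a tool call to move; the robot and the scene stay as the last step left them, time stands still between calls to the robot, and variables do not carry over. Pictures are saved under pics/ and viewed, about 8 in all and at most 12, crops included, and the job is handed in when it is done.

Besides the shell and the picture viewer there is one more tool, called after "Request:" as a command line: name --pt "numbers of a row" for each row, then --argument value for the rest. jog_arm: Moves the arm, as the interface text tells. Its arguments: {"type":"object","properties":{"increments":{"type":"array"},"force":{"type":"number"}},"required":["increments"]}

```bash
mkdir -p pics
cat > h.py <<'E'
import numpy as np, cv2
from workcell import readout, read_camera, bot, spotter
def world(p,c,r,z=None):
    """pixel -> world by depth (or at camera-depth z)"""
    c=int(round(c)); r=int(round(r))
    w=p["range_z"][max(r-1,0):r+2,max(c-1,0):c+2]; w=w[w>0]
    if z is None: z=np.median(w) if len(w) else np.nan
    v=np.array([(c-p["cx"])/p["fx"]*z,(r-p["cy"])/p["fy"]*z,z,1])
    return (p["world_from_camera"]@v)[:3]
E
python3 - <<'E'
from h import *
ims=[]
for n in("scene","top"):
    p=read_camera(n); cv2.imwrite(f"pics/{n}0.png",p["img"])
    print(n,p["world_from_camera"].round(3).tolist(),p["fx"])
    for t in("bin","bin_handle","bush_a","other_lip"):
        for d in spotter.spot_point(p,t): print(t,"pt",round(d["p"],2),np.round(d["location"]),world(p,*d["location"]).round(3))
    for t in("bush_a","bin_handle"):
        for d in spotter.masks_of(p,t): print(t,"mask",round(d["p"],2),np.round(d["location"]),d["mask"].sum(),world(p,*d["location"]).round(3))
print(readout.read_state())
E
```

```text
scene [[0.547, 0.512, -0.662, 1.16], [0.837, -0.35, 0.421, -0.466], [-0.016, -0.784, -0.62, 0.823], [0.0, 0.0, 0.0, 1.0]] 527.735182491849
bin pt 0.89 [261. 342.] [ 0.503 -0.195  0.003]
bin_handle pt 0.8 [255. 250.] [ 0.588 -0.221  0.314]
bush_a pt 0.78 [346. 324.] [ 0.575 -0.038  0.025]
bush_a pt 0.75 [177. 351.] [ 0.435 -0.345  0.009]
bush_a pt 0.71 [179. 406.] [ 0.557 -0.388  0.011]
bush_a pt 0.62 [270. 276.] [ 0.57  -0.192  0.232]
bush_a pt 0.57 [241. 286.] [ 0.558 -0.24   0.225]
bush_a mask 0.85 [173. 399.] 525 [ 0.551 -0.393  0.029]
bush_a mask 0.7 [347. 315.] 355 [ 0.552 -0.019  0.02 ]
bush_a mask 0.58 [177. 352.] 450 [ 0.436 -0.346  0.007]
bush_a mask 0.41 [233. 275.] 103 [ 0.489 -0.226  0.191]
bin_handle mask 0.84 [259. 275.] 1059 [ 0.586 -0.218  0.26 ]
top [[0.003, -0.975, 0.22, 0.283], [-1.0, -0.004, -0.0, -0.044], [0.001, -0.22, -0.975, 1.2], [0.0, 0.0, 0.0, 1.0]] 585.426933350786
bin pt 0.59 [394. 260.] [ 0.469 -0.172  0.167]
bin_handle pt 0.59 [431. 173.] [ 0.583 -0.216  0.316]
bush_a pt 0.9 [424. 242.] [ 0.502 -0.227  0.168]
bush_a pt 0.8 [389. 238.] [ 0.509 -0.164  0.
[... 592 characters left out ...]
0.277]
bin_handle mask 0.26 [422. 243.] 413 [ 0.5   -0.223  0.171]
{'time': 0.7, 'q': array([ 1.07213489e+00,  2.63826838e-01,  1.60398694e+00,  5.39342114e-07,
        1.27373216e+00, -3.68867747e-02]), 'joint_vel': array([0.00113831, 0.00081596, 0.0021527 , 0.00167322, 0.00078454,
       0.00132658]), 'joint_torque': array([-2.13248591e-04, -5.14840400e+01, -3.67615092e+01, -4.70941268e-05,
        6.61245449e-04, -1.10376416e-05]), 'tool_pos': array([0.30072719, 0.60429819, 0.24533614]), 'tcp_rot': array([-1.39293173, -0.86272775,  0.86266165]), 'wrist_force': array([ 0.02265666,  0.0095542 , -0.63365681]), 'torque': array([0.02238227, 0.04228933, 0.01945511]), 'width': 1.001324146293755}
```

View pics/scene0.png

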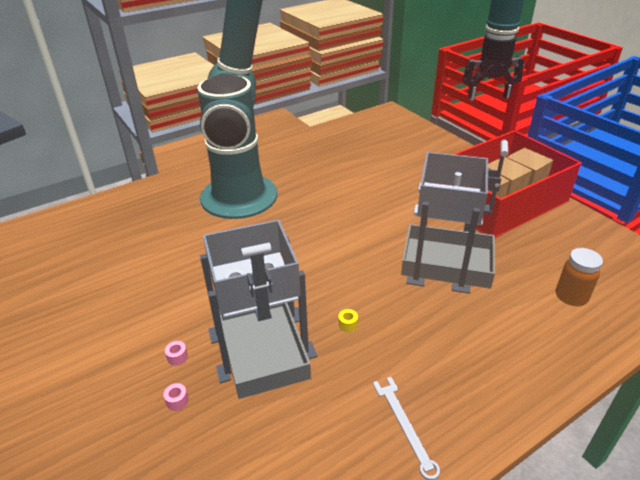

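View pics/top0.png

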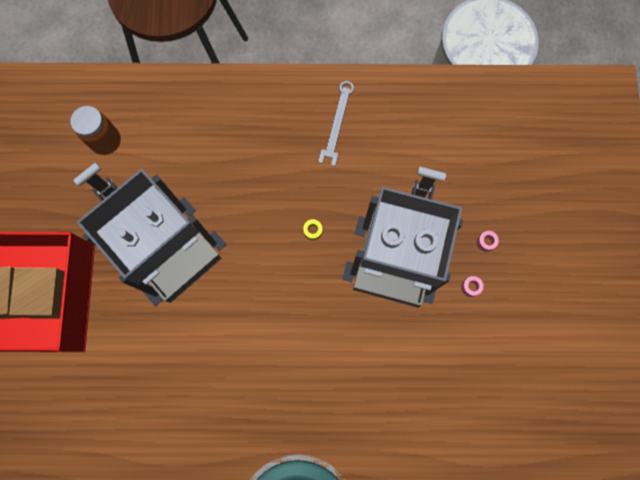

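The bushings' bin is the one at top-view (408,240), with grey rings at (393,236) and (426,240). The rings at (488,240) and (473,286) are pink and (313,229) is yellow, all on the bench, so they are look-alikes. The bin at (150,230) holds the bolts. I'll confirm this in a crop and measure the handle.

Run:
```python
from h import *
from scipy.spatial.transform import Rotation as R
p=read_camera("top")
cv2.imwrite("pics/crop.png",cv2.resize(p["img"][150:320,330:510],None,fx=3.3,fy=3.3,interpolation=cv2.INTER_CUBIC))
for n in("top","scene"):
    if n=="scene": p=read_camera(n)
    m=spotter.masks_of(p,"bin_handle")[0]["mask"]
    r,c=np.nonzero(m); z=p["range_z"][r,c]; ok=z>0; r,c,z=r[ok],c[ok],z[ok]
    P=(p["world_from_camera"]@np.stack([(c-p["cx"])/p["fx"]*z,(r-p["cy"])/p["fy"]*z,z,1+0*z]))[:3].T
    b=P[(P[:,2]>.298)&(P[:,2]<.33)]
    d=np.linalg.svd(b[:,:2]-b[:,:2].mean(0))[2][0]
    print(n,len(b),b.mean(0).round(4),"bar dir",d.round(3),"ext",np.ptp(b[:,:2]@d).round(3),"min",b.min(0).round(3),"max",b.max(0).round(3))
    # bin rim: points z~0.246
    H,W=p["range_z"].shape; cc,rr=np.meshgrid(np.arange(W),np.arange(H)); z=p["range_z"]
    Q=(p["world_from_camera"]@np.stack([(cc-p["cx"])/p["fx"]*z,(rr-p["cy"])/p["fy"]*z,z,np.ones_like(z)]).reshape(4,-1))[:3].T
    s=Q[(abs(Q[:,2]-.245)<.004)&(abs(Q[:,0]-.5)<.15)&(abs(Q[:,1]+.19)<.15)]
    print("rim",len(s),cv2.minAreaRect(s[:,:2].astype(np.float32)))
s=readout.read_state(); print(R.from_rotvec(s["tcp_rot"]).as_matrix().round(3))
```

```text
top 238 [ 0.5817 -0.2157  0.314 ] bar dir [-0.265 -0.964] ext 0.043 min [ 0.572 -0.238  0.298] max [ 0.594 -0.195  0.319]
rim 917 ((0.513480007648468, -0.1985502988100052), (0.14036260545253754, 0.1573299765586853), 74.77530670166016)
scene 298 [ 0.5878 -0.2196  0.3122] bar dir [-0.266 -0.964] ext 0.044 min [ 0.576 -0.241  0.298] max [ 0.597 -0.198  0.319]
rim 902 ((0.5137713551521301, -0.19928216934204102), (0.14038856327533722, 0.16101785004138947), 74.93468475341797)
[[ 0.446 -0.    -0.895]
 [ 0.895  0.     0.446]
 [ 0.    -1.     0.   ]]
```

View pics/crop.png

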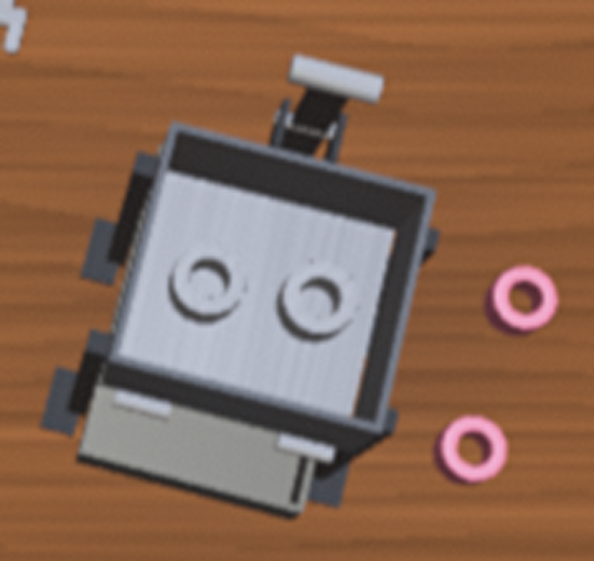

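The crop confirms it: two grey thick rings stand inside this bin and the pink ones are outside. The handle is at about (0.585, -0.218, 0.310) and the bin's +x axis is (0.964, -0.266). I'll rise, shut the fingers and cross over.

Request:
jog_arm --pt "0 -0.06 0 0 -0.05 0 0" --pt "0 -0.06 0 0 -0.05 0 0" --pt "0 -0.06 0 0 -0.05 0 0" --pt "0 -0.04 0 0 -0.05 0 0" --pt "-0.044 0 -0.033 0 0 0 0" --pt "-0.044 0 -0.033 0 0 0 0" --pt "-0.044 0 -0.033 0 0 0 0" --pt "-0.044 0 -0.033 0 0 0 0" --pt "-0.044 0 -0.033 0 0 0 0" --pt "-0.044 0 -0.033 0 0 0 0" --force 40

```text
time: 2.15
tool_pos: [0.4279, 0.2937, 0.4714]
tcp_rot: [-1.319, -1.026, 1.025]
wrist_force: [0.3, 0.3, 0.6]
width: -0.001
```

```bash
cat > go.py <<'E'
from h import *
from scipy.spatial.transform import Rotation as R
import sys
t=np.array(list(map(float,sys.argv[1:4])))
s=readout.read_state(); M=R.from_rotvec(s["tcp_rot"]).as_matrix()
bx=np.array([.964,-.266,0]); T=np.column_stack([[.266,.964,0],[0,0,-1],-bx])
print("t",s["time"],"pos",s["tool_pos"].round(4),"q",s["q"].round(2),"F",s["wrist_force"].round(1),"w",s["width"])
print("shift",(M.T@(t-s["tool_pos"])).round(4),"turn",R.from_matrix(M.T@T).as_rotvec().round(3))
E
python3 go.py .633 -.231 .42
```

```text
t 2.15 pos [0.4279 0.2937 0.4714] q [ 0.56 -0.09  1.58 -0.    1.65 -0.77] F [0.3 0.3 0.6] w -0.0009761254247766266
shift [-0.4584  0.0527 -0.3272] turn [ 0.002  0.022 -0.001]
```

Request:
jog_arm --pt "-0.046 0 -0.033 0 0.01 0 0" --pt "-0.046 0 -0.033 0 0.01 0 0" --pt "-0.046 0 -0.033 0 0 0 0" --pt "-0.046 0 -0.033 0 0 0 0" --pt "-0.046 0 -0.033 0 0 0 0" --pt "-0.046 0 -0.033 0 0 0 0" --pt "-0.046 0 -0.033 0 0 0 0" --pt "-0.046 0 -0.033 0 0 0 0" --pt "-0.046 0 -0.033 0 0 0 0" --pt "-0.04 0 -0.03 0 0 0 0"

```text
time: 3.4
tool_pos: [0.6281, -0.2487, 0.4755]
tcp_rot: [-1.331, -1.017, 1.003]
wrist_force: [-0.6, 0.3, -0.9]
width: -0.006
```

```bash
python3 go.py .637 -.232 .38
```

```text
t 3.4 pos [ 0.6281 -0.2487  0.4755] q [-0.42  0.21  1.25  0.    1.66 -1.72] F [-0.6  0.3 -0.9] w -0.006261967373802564
shift [ 0.0182  0.0956 -0.0032] turn [0.01  0.001 0.003]
```

Request:
jog_arm --pt "0.018 0.02 -0.006 0.01 0 0 0" --pt "0 0.04 0 0 0 0 0" --pt "0 0.04 0 0 0 0 0" --pt "0 0 0 0 0 0 0"

```text
time: 3.9
tool_pos: [0.6398, -0.2341, 0.3699]
tcp_rot: [-1.321, -1.005, 1.004]
wrist_force: [-0.8, -0.3, 0.1]
width: -0.0
```

```bash
python3 go.py .637 -.232 .302
python3 - <<'E'
from h import *
p=read_camera("scene"); cv2.imwrite("pics/s1.png",cv2.resize(p["img"][150:400,150:380],None,fx=2.4,fy=2.4))
E
```

```text
t 3.9 pos [ 0.6398 -0.2341  0.3699] q [-0.39  0.23  1.42  0.    1.5  -1.69] F [-0.8 -0.3  0.1] w -1.914537510152948e-05
shift [0.001 0.068 0.003] turn [-0.003 -0.004  0.004]
```

View pics/s1.png

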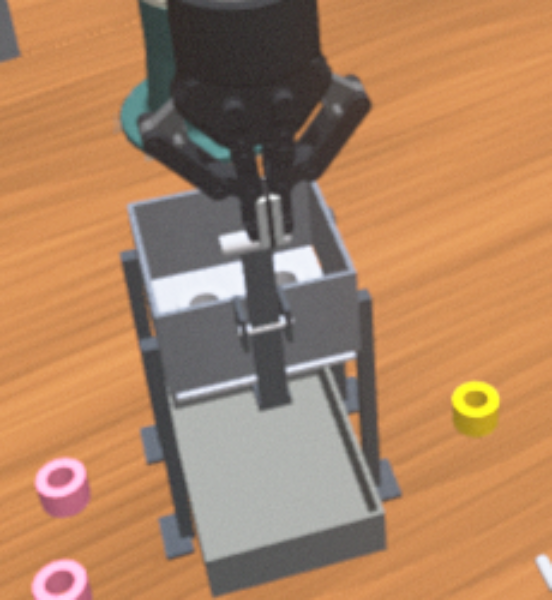

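The shut fingertips at crop (270,220) stand on the outer side of the T-bar at (255,240), centred on it. I'll lower, then move up to the bar.

Request:
jog_arm --pt "0 0.035 0 0 0 0 0" --pt "0 0.033 0 0 0 0 0" --pt "0 0.002 0 0 0 0 0" --pt "0 0 0.012 0 0 0 0" --pt "0 0 0.012 0 0 0 0" --pt "0 0 0.01 0 0 0 0" --pt "0 0 0.01 0 0 0 0" --pt "0 0 0.008 0 0 0 0"

```text
time: 4.95
tool_pos: [0.5948, -0.2195, 0.3203]
tcp_rot: [-1.349, -1.026, 0.996]
wrist_force: [1.9, -1.2, -1.5]
width: 0.002
```

```bash
python3 go.py .585 -.218 .302
```

```text
t 4.95 pos [ 0.5948 -0.2195  0.3203] q [-0.39  0.13  1.62  0.    1.36 -1.7 ] F [ 1.9 -1.2 -1.5] w 0.0016978344083494296
shift [-0.0012  0.018   0.0103] turn [ 0.029 -0.001  0.   ]
```

The TCP is 18 mm higher than planned, so the tips could ride over the bar. I'll back off, lower, and push again.

Request:
jog_arm --pt "0 0 -0.02 0.015 0 0 0" --pt "0 0.012 -0.005 0.012 0 0 0" --pt "0 0.012 0 0 0 0 0" --pt "0 0 0 0 0 0 0"

```text
time: 5.45
tool_pos: [0.6163, -0.2255, 0.2944]
tcp_rot: [-1.323, -1.006, 1.008]
wrist_force: [0.6, -0.1, 0.4]
width: -0.002
```

```bash
python3 go.py .585 -.218 .298
```

```text
t 5.45 pos [ 0.6163 -0.2255  0.2944] q [-0.39  0.21  1.59  0.    1.35 -1.69] F [ 0.6 -0.1  0.4] w -0.002387016452256932
shift [-0.0011 -0.0035  0.0322] turn [-0.003 -0.002  0.001]
```

Request:
jog_arm --pt "0 0.002 0.008 0 0 0 0" --pt "0 0.002 0.008 0 0 0 0" --pt "0 0.002 0.008 0 0 0 0" --pt "0 0.002 0.006 0 0 0 0"

```text
time: 5.95
tool_pos: [0.5876, -0.2177, 0.2887]
tcp_rot: [-1.33, -1.011, 1.005]
wrist_force: [5.1, -1.4, 2.0]
width: 0.005
```

```bash
python3 go.py .560 -.211 .298
```

```text
t 5.95 pos [ 0.5876 -0.2177  0.2887] q [-0.39  0.15  1.66  0.    1.33 -1.7 ] F [ 5.1 -1.4  2. ] w 0.005035503181647937
shift [-0.0009 -0.0095  0.0283] turn [ 0.006 -0.002  0.   ]
```

Contact at 5 N. I'll continue the push by about 15 mm more.

Request:
jog_arm --pt "0 0 0.007 0 0 0 0" --pt "0 0 0.006 0 0 0 0" --pt "0 0 0.004 0 0 0 0" --pt "0 0 0 0 0 0 0" --pt "0 0 0 0 0 0 0" --pt "0 0 0 0 0 0 0"

```text
time: 6.7
tool_pos: [0.5769, -0.2146, 0.2914]
tcp_rot: [-1.35, -1.025, 0.996]
wrist_force: [5.4, -2.7, -0.4]
width: 0.001
```

```bash
python3 go.py .560 -.211 .298;  python3 - <<'E'
from h import *
p=read_camera("scene"); cv2.imwrite("pics/s2.png",cv2.resize(p["img"][150:400,150:380],None,fx=2.4,fy=2.4))
E
```

```text
t 6.7 pos [ 0.5769 -0.2146  0.2914] q [-0.4   0.11  1.7   0.    1.3  -1.7 ] F [ 5.4 -2.7 -0.4] w 0.0005221081868198032
shift [-0.001  -0.0071  0.017 ] turn [ 0.029 -0.002 -0.001]
```

View pics/s2.png

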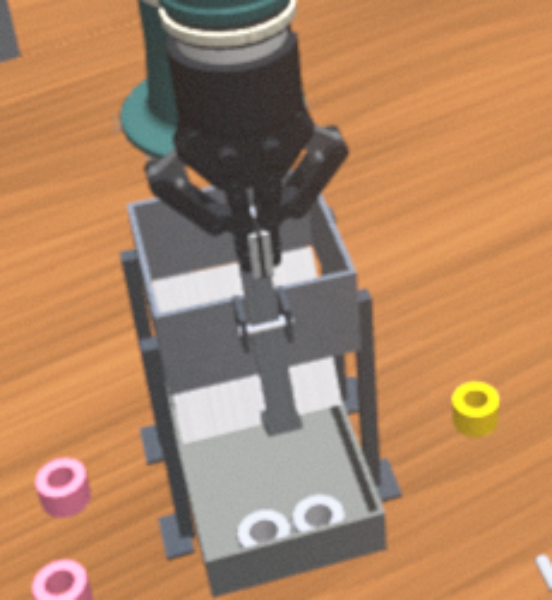

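The floor has swung open, and both grey bushings are in the tray at crop (263,530) and (318,512). I'll back off and lift clear.

Request:
jog_arm --pt "0 0 -0.015 0 0 0 0" --pt "0 0 -0.02 0.01 0 0 0" --pt "0 0 -0.025 0.01 0 0 0" --pt "0 -0.005 -0.02 0 0 0 0" --pt "0 -0.04 0 0 0 0 0" --pt "0 -0.05 0 0 0 0 0" --pt "0 -0.05 0 0 0 0 0" --pt "0 0 0 0 0 0 0"

```text
time: 7.75
tool_pos: [0.6539, -0.2358, 0.4351]
tcp_rot: [-1.315, -1.0, 1.011]
wrist_force: [-0.6, -0.6, -0.2]
width: -0.0
```

```bash
python3 go.py .560 -.211 .298;  python3 - <<'E'
from h import *
p=read_camera("scene"); cv2.imwrite("pics/s3.png",p["img"])
for d in spotter.masks_of(p,"bush_a"): print(round(d["p"],2),np.round(d["location"]),world(p,*d["location"]).round(3))
p=read_camera("top")
for d in spotter.spot_point(p,"other_lip"): print("lip",round(d["p"],2),world(p,*d["location"]).round(3))
E
```

```text
t 7.75 pos [ 0.6539 -0.2358  0.4351] q [-0.38  0.26  1.27 -0.    1.63 -1.68] F [-0.6 -0.6 -0.2] w -9.722049288013676e-05
shift [-0.0013  0.1383  0.0954] turn [-0.012 -0.002  0.001]
0.88 [176. 398.] [ 0.551 -0.388  0.029]
0.8 [347. 318.] [ 0.551 -0.019  0.01 ]
0.71 [176. 351.] [ 0.434 -0.347  0.009]
0.64 [261. 370.] [ 0.576 -0.233  0.021]
0.52 [283. 363.] [ 0.586 -0.191  0.022]
lip 0.66 [0.562 0.317 0.182]
```

View pics/s3.png

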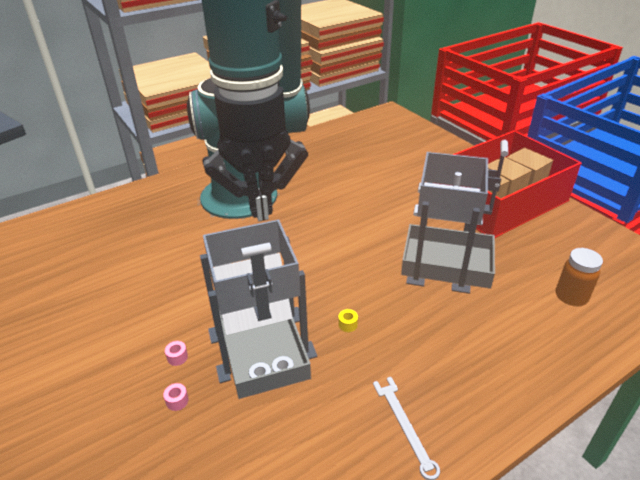

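Both bushings lie in the tray at (260,370) and (283,364). The floor is open, the handle has sprung back, the other bin is shut, and the arm is clear of everything.

```bash
python3 -c "
from workcell import bot; print(bot.finish_job())"
```

```text
the job is handed in; nothing more can be done
None
```

The bushings' bin is open and both bushings lie in its tray. I pushed its T-handle in over the bin with the shut fingertips, backed off, and handed the job in at about 8 s of the 32 s allowed.

- **Bushings' bin:** the last picture shows the floor hanging open, both steel bushings in the tray and the handle sprung back. The measured points on them are about 21 mm above the bench.
- **Other bin:** it looks shut in the last picture, with its handle in the same place. Its floor edge read 182 mm high against the expected 168 mm. It had read 173 mm at the start, so I put the difference down to measuring error.
- **Contact:** the wrist force was about 6 N at the readings taken while pushing, and about 1 N or less once clear. The arm ended away from everything, and the pink and yellow look-alikes were not touched.
- **One correction:** on the first approach the tool sat about 18 mm too high at the handle. I backed off, lowered it and pushed again.

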